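# Comb the loose axles into a row

### The job

Pick up the comb rake and, touching the axles with nothing but the rake, comb the four brass axles that lie askew in the tray up to its stop bar, so that they lie flat, parallel and side by side across the tray with the first one against the stop. Square up the row by holding it against the stop with a steady push of about 10 newtons for a second or two, never pushing them with more than 18 and not bearing down hard on the tray. Then stand the rake upright on the bare table, let go, and leave the other things where they are.

Things in the scene. Friction and masses are not known exactly. Their poses are not given: they have to be found in the camera images.
- tray: Fixed grey tray with steel walls, 152 mm (its x) by 336 mm (its y). Origin: on its underside, midway in x, 156 mm from its -y end. Floor top is at z = 6 mm, wall tops at 20 mm; inside it runs x -70..70, y -150..174 mm. Axles are combed in its +y direction, towards the stop bar, and end with their length along its x.
- stop_zone (a point): Point fixed to the tray floor at tray x 0, y 142 mm, NOT on the stop. The stop is a dark steel bar across the tray (139 mm long, 10 thick, 14 high), clamped: it does not shift under 60 N. Its flat face (towards tray -y) stands anywhere from 18 mm short of to 18 mm beyond this point along tray y; that setting differs each time and is not measured.
- axle_a: Brass axle: 8 mm square shank, thinner round ends, 76 mm long in all, 25 to 45 g; all four look alike. Origin: on its axis at mid-length; own x along the rod. Starts on the tray floor, up to 0.5 rad askew from tray x, centre near tray y = 92 mm and within 12 mm of x = 0: nearest the stop. It cannot enter the gaps between rake teeth.
- axle_b: Brass axle: 8 mm square shank, thinner round ends, 76 mm long in all, 25 to 45 g; all four look alike. Origin: on its axis at mid-length; own x along the rod. Starts on the tray floor, up to 0.5 rad askew from tray x, centre near tray y = 44 mm and within 12 mm of x = 0: second from the stop. It cannot enter the gaps between rake teeth.
- axle_c: Brass axle: 8 mm square shank, thinner round ends, 76 mm long in all, 25 to 45 g; all four look alike. Origin: on its axis at mid-length; own x along the rod. Starts on the tray floor, up to 0.5 rad askew from tray x, centre near tray y = -4 mm and within 12 mm of x = 0: third from the stop. It cannot enter the gaps between rake teeth.
- axle_d: Brass axle: 8 mm square shank, thinner round ends, 76 mm long in all, 25 to 45 g; all four look alike. Origin: on its axis at mid-length; own x along the rod. Starts on the tray floor, up to 0.5 rad askew from tray x, centre near tray y = -52 mm and within 12 mm of x = 0: the last; behind it the tray is free for the rake. It cannot enter the gaps between rake teeth.
- rake: Aluminium comb rake, birch grip, 0.17 kg, stands on its teeth on the table. Origin: centre of its underside (tooth tips). Head 120 mm (its x) by 24 mm (its y); two rows of teeth 16 mm long, outer faces at y -12 and 12 mm; bar z 16..26; grip block 50 (x) by 26 mm (y), z 26..82: pinch it across y near z = 58 mm. Either y face can comb.
- canister: Tall aluminium screw-top canister, 73 mm across, 178 mm high; origin under its centre. Leave alone.
- yoyo: Pink acrylic yo-yo lying flat, 56 mm across, 41 mm high; origin under its centre. Leave alone.
- bearing_tool: Blue steel bearing removal tool lying flat, 115 mm along its x (-55..60), 24 mm wide, 12 mm high; origin at its underside. Leave alone.
- hex_driver: Stubby black-handled hex driver lying flat, 75 mm along its x (-38..38), 24 mm wide and high; origin under its middle. Leave alone.
Not all that is in view belongs to the job. Leave any blue look-alike of the axle_b alone.

How it is judged:
By the outcome, as a careful person would: the job done as asked, in the order asked, and still so for the second after the job is handed in, with the robot touching nothing.
It also fails if it takes over 72 s, if anything falls off the work surface, if the arm or the gripper's body presses on something with over 40 N, if the wrist force passes 120 N, or if a joint passes its speed limit or range.

### The arm

A 7-joint arm with a two-finger parallel gripper is mounted at the origin on the work surface. World frame = base frame: x ahead of the robot, y to its left, z up, the work surface at z = 0. Lengths are in m, angles in rad, forces in N, time in s.
With the tool pointing down it reaches from about 0.425 to 0.925 m from the base axis. Payload 6.8 kg.
Tool frame: the origin (TCP) lies at the very end of the fingers, on their centre line; the grasp point (between the pads) lies 19 mm behind it; x points along the fingers, z is the direction in which the jaws open and shut, and the axes are right-handed (so a half turn about x gives the same grasp; the last joint's range is limited). The gripper opens to 88 mm and grips with 3 to 60 N. Pads are 20 mm wide; open, the fingers measure 115 mm over their backs; the gripper's body (75 mm by 178 mm) begins 61 mm behind the grasp point.
Start: joints at [-1.237, 0.477, 0.022, 1.555, -0.011, 1.109, -0.083], TCP at [0.289, 0.61, 0.223] pointing down, gripper open.
Joint ranges: [-2.96, 2.96], [-0.34, 2.1], [-1.41, 1.46], [0.24, 2.44], [-1.37, 4.51], [0.17, 1.92], [-2.96, 2.96]. Speed limits (rad/s): [2.39, 2.39, 3.14, 3.14, 3.14, 3.14, 3.14].

### API

Orientations are given as a unit quaternion [x, y, z, w].
In Python, from bench import ctrl gives the robot as it stands.
- The arm moves only by the shell command python3 -m pendant 'ROWS' [FORCE]. ROWS is JSON, one flat list of numbers, 7 for each row, row after row: the turn, a rotation vector about the tool's x, y, z in rad, then the shift along the tool's x, y, z in m, then the gripper's target within -1 to 1 (shut at 1, half-way at 0, fully open at -1). In form: [rx, ry, rz, dx, dy, dz, claw, rx, ry, rz, dx, dy, dz, claw, ...]. A call has 1 to 10 rows; each row is the pose to reach, as a shift and turn from the pose commanded when the call began, along the tool's axes at that moment; what a row does not reach only later rows make up. A row lasts 1/10 s, in which the tool goes at most 50 mm and 8.59 degrees, less where a joint would pass 70% of its speed; a pose out of reach is approached as far as the arm can. A call with a gripper value outside its range is refused whole. The fingers move at their own pace and stop on an object; FORCE is the grip in N (left out, the last holds). Time passes only in rows, so rows that repeat a pose let the fingers close. It gives the time, the measured TCP pose, the force and the opening at its end, in the units of the state.
- ctrl.get_obs(): the state, without advancing time (a new reading comes with each control period).
- ctrl.get_image(name): name is "side" or "top" or "wrist"; returns the picture (420x560x3 uint8, red, green, blue); there is no depth.
- ctrl.get_calibration(name): a dict with "camera_matrix" (3x3 intrinsics, pixels), "R" (3x3) and "t" (3): a world point X has camera coordinates R X + t; the wrist camera has in their place "tool_from_camera" (4x4, takes a point from camera to tool coordinates, whose origin is the TCP and whose axes are the tool frame's). Camera axes: x right, y down, z forward; pixel columns grow to the right and rows downward; lengths in m; the calibration is good to about 2 mm. A picture is of the moment at which its call begins: read the wrist's pose just before it. get_calibration takes no time and is no camera call.
- ctrl.hand_in(): hands the job in, once; it reports no verdict.
The state is a dict: "time": time; "joint_pos": joint angles; "qd": joint speeds; "joint_efforts": joint torques, N m; "ee_pos": TCP position; "eef_rot": TCP orientation; "force": force on the tool from outside, world axes, zero at the start; "ft_torque": the same for the moment, N m; "grip_width": opening from 0.0 (shut) to 1.0 (fully open).
Only numpy, scipy, OpenCV 4.12 (cv2) and the standard library are available. Lean on these libraries where they do the work, as an engineer would, in place of code of your own. Each camera call takes 0.05 s, during which the arm holds its last target. There are 200 camera calls.

## Working session

There is one attempt and no reset: what is moved stays moved. The work goes in short steps, Python scripts to look and compute and a shell command to move; the robot and the scene stay as the last step left them, time stands still between calls to the robot, and variables do not carry over. Pictures are saved under pics/ and viewed, about 8 in all and at most 12, crops included, and the job is handed in when it is done.

```bash
mkdir -p pics; ls; python3 - <<'E'
from bench import ctrl
import cv2,numpy as np
print(ctrl.get_obs())
ims=[]
for n in("top","side"):
    im=ctrl.get_image(n); cv2.imwrite(f"pics/{n}0.png",im[:,:,::-1]); c=ctrl.get_calibration(n); print(n,{k:np.round(np.array(v),4).tolist() for k,v in c.items()})
im=ctrl.get_image("wrist");cv2.imwrite("pics/wrist0.png",im[:,:,::-1]);print(ctrl.get_calibration("wrist"))
E
```

```text
pics
{'time': 0.0, 'joint_pos': array([-1.23709077,  0.47778714,  0.02231793,  1.55649024, -0.01150038,
        1.1093145 , -0.08314007]), 'qd': array([-1.05807965e-04,  2.40212132e-04,  1.51574436e-05,  5.91998885e-05,
        1.08155111e-03, -1.38288685e-03, -2.18926888e-03]), 'joint_efforts': array([ 7.17336698e-04, -5.82855785e+01,  1.53511360e+00, -2.72608495e+01,
       -5.43749391e-02,  1.69563352e-02,  1.51578288e-04]), 'ee_pos': array([0.28834436, 0.60961163, 0.22167364]), 'eef_rot': array([-0.3786864 ,  0.59793819,  0.37790296,  0.59687175]), 'force': array([ 0.47386758,  0.20235104, -0.42684979]), 'ft_torque': array([ 0.02701433,  0.01950542, -0.00496377]), 'grip_width': 1.0012364548099182}
top {'camera_matrix': [[430.6584, 0.0, 278.6526], [0.0, 430.6584, 209.6306], [0.0, 0.0, 1.0]], 'R': [[0.0192, -0.9991, 0.0366], [-0.9859, -0.025, -0.1655], [0.1662, -0.0329, -0.9855]], 't': [0.0127, 0.5688, 0.9525]}
side {'camera_matrix': [[521.6769, 0.0, 280.4286], [0.0, 521.6769, 206.18], [0.0, 0.0, 1.0]], 'R': [[0.9626, -0.2705, -0.0159], [-0.1692, -0.5542, -0.815], [0.2116, 0.7872, -0.5793]], 't': [-0.529, 0.1713, 1.0321]}
{'camera_matrix': array([[308.93562216,   0.        , 279.09547868],
       [  0.        , 308.93562216, 214.62068613],
       [  0.        ,   0.        ,   1.        ]]), 'tool_from_camera': array([[-1.02534077e-04, -2.66240226e-01,  9.63906703e-01,
        -1.60929143e-01],
       [ 3.91429318e-04, -9.63906645e-01, -2.66240168e-01,
         7.15866322e-02],
       [ 9.99999918e-01,  3.50002653e-04,  2.03047508e-04,
        -5.09313434e-05],
       [ 0.00000000e+00,  0.00000000e+00,  0.00000000e+00,
         1.00000000e+00]])}
```

View pics/top0.png

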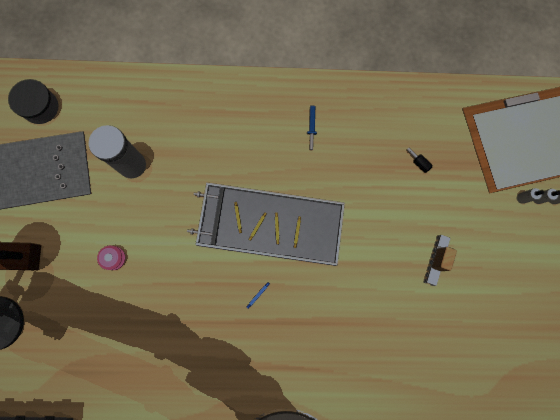

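View pics/side0.png

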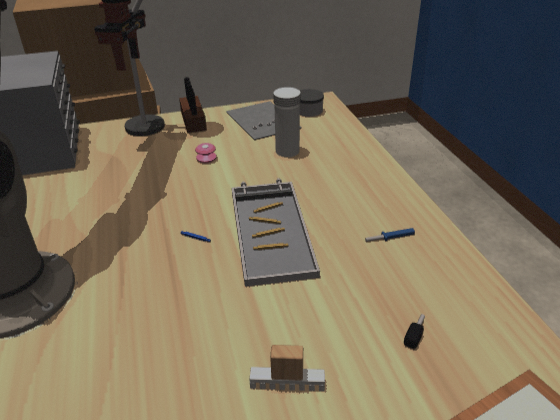

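The top view shows the tray spanning (197–344, 185–265), with the stop at its left end, towards world +y. The four brass axles in it are at about (238,218), (258,226), (278,229) and (297,232). The rake is at (440,260). The blue look-alike at (258,295) lies outside the tray, so I'll leave it alone.

```bash
cat > h.py <<'E'
from bench import ctrl
import cv2,numpy as np
from scipy.spatial.transform import Rotation as Rn
def cal(n,obs=None):
    c=ctrl.get_calibration(n);K=np.array(c["camera_matrix"])
    if n=="wrist":
        T=np.array(c["tool_from_camera"]);W=np.eye(4);W[:3,:3]=Rn.from_quat(obs["eef_rot"]).as_matrix();W[:3,3]=obs["ee_pos"]
        M=W@T;return K,M[:3,:3],M[:3,3]
    R=np.array(c["R"]);return K,R.T,-R.T@np.array(c["t"])
def ray(c,uv,z):
    K,R,o=c;uv=np.atleast_2d(np.array(uv,float))
    d=np.c_[(uv-K[:2,2])/[K[0,0],K[1,1]],np.ones(len(uv))]@R.T
    return o+d*((z-o[2])/d[:,2])[:,None]
def proj(c,X):
    K,R,o=c;p=(np.atleast_2d(X)-o)@R;return p[:,:2]/p[:,2:]*[K[0,0],K[1,1]]+K[:2,2]
E
python3 - <<'E'
from h import *
im=cv2.imread("pics/top0.png");c=cal("top");hsv=cv2.cvtColor(im,cv2.COLOR_BGR2HSV)
print("cam",c[2])
p=ray(c,[(208,185),(344,204),(338,265),(197,246)],0.02);print("tray",p.round(4),[np.linalg.norm(p[i]-p[i-1]).round(4) for i in range(4)])
x0,y0=190,180
a=cv2.resize(im[175:275,185:355],None,fx=4,fy=4,interpolation=cv2.INTER_CUBIC)
b=cv2.resize(im[225:295,415:475],None,fx=4,fy=4,interpolation=cv2.INTER_CUBIC)
can=np.zeros((400,800,3),np.uint8)
a=a[:, :];can=np.zeros((400,680,3),np.uint8);can[:]=a
cv2.imwrite("pics/tray_crop.png",np.clip(a*1.7,0,255));
m=cv2.inRange(hsv,(15,120,60),(32,255,255));m2=np.zeros_like(m);m2[190:262,222:335]=m[190:262,222:335]
n,l,s,ce=cv2.connectedComponentsWithStats(m2)
for i in range(1,n):
    if s[i,4]<30: continue
    pts=np.argwhere(l==i)[:,::-1];w=ray(c,pts,0.010)[:,:2];mu=w.mean(0);u,sv,vt=np.linalg.svd(w-mu,full_matrices=False);print("ax",s[i,4],ce[i].round(1),mu.round(4),np.arctan2(vt[0,1],vt[0,0]).round(3),np.ptp((w-mu)@vt[0]).round(4))
r=hsv[225:295,415:475];mb=(r[:,:,1]<60)&(r[:,:,2]>110)
pts=np.argwhere(mb)[:,::-1]+[415,225];w=ray(c,pts,0.026)[:,:2];mu=w.mean(0);u,sv,vt=np.linalg.svd(w-mu,full_matrices=False);print("bar",len(pts),mu,vt[0],np.ptp((w-mu)@vt[0]),np.ptp((w-mu)@vt[1]))
vis=cv2.cvtColor((mb*255).astype(np.uint8),cv2.COLOR_GRAY2BGR);vis=cv2.resize(vis,None,fx=4,fy=4,interpolation=0)
big=np.zeros((400,240*2+680-360,3),np.uint8)
out=np.zeros((280,480,3),np.uint8);out[:,:240]=np.clip(b*1.3,0,255);out[:,240:]=vis
cv2.imwrite("pics/comb.png",np.vstack([cv2.copyMakeBorder(cv2.resize(np.clip(a*1.7,0,255).astype(np.uint8),(540,318)),0,0,0,0,0),cv2.copyMakeBorder(out,0,0,0,60,cv2.BORDER_CONSTANT)]))
E
```

```text
cam [0.40219302 0.05819193 1.03240147]
tray [[ 0.6284  0.1948  0.02  ]
 [ 0.5907 -0.1325  0.02  ]
 [ 0.4448 -0.1174  0.02  ]
 [ 0.482   0.2136  0.02  ]] [np.float64(0.1476), np.float64(0.3294), np.float64(0.1467), np.float64(0.3331)]
ax 89 [237.7 217.3] [0.5536 0.1218] -2.946 0.0741
ax 89 [257.2 226.1] [0.5336 0.0745] 2.629 0.0732
ax 88 [276.7 227.4] [0.5314 0.028 ] -3.063 0.0725
ax 87 [296.9 231.6] [ 0.5226 -0.0206] 2.998 0.0737
bar 265 [ 0.45795271 -0.3532412 ] [-0.94772705  0.31908219] 0.1188868005477401 0.024419237381537996[ WARN:0@0.060] global loadsave.cpp:1063 imwrite_ Unsupported depth image for selected encoder is fallbacked to CV_8U.
```

View pics/comb.png

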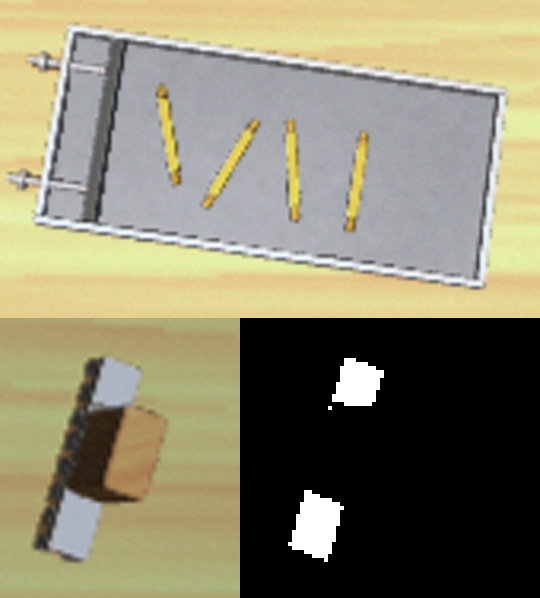

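```bash
cat >> h.py <<'E'
def plan(yd,*pts,flip=1):
    """rows (rx..dz) to put tool at pts with x down, z along flip*yd"""
    o=ctrl.get_obs();R0=Rn.from_quat(o["eef_rot"]);zt=np.r_[np.array(yd)/np.linalg.norm(yd),0]*flip;xt=np.array([0,0,-1.])
    Rt=Rn.from_matrix(np.c_[xt,np.cross(zt,xt),zt])
    rv=(R0.inv()*Rt).as_rotvec()
    print("t",round(o["time"],2),"at",o["ee_pos"].round(4),"F",o["force"].round(2),"w",round(o["grip_width"],3),"q7",o["joint_pos"][6].round(2))
    for p in pts: print(rv.round(4).tolist(),R0.inv().apply(np.array(p)-o["ee_pos"]).round(4).tolist())
E
python3 - <<'E'
from h import *
c=cal("top");print("can",ray(c,[(108,141)],.178),"yoyo",ray(c,[(111,258)],.03))
im=cv2.imread("pics/top0.png");hsv=cv2.cvtColor(im,cv2.COLOR_BGR2HSV);r=hsv[225:295,415:475];mb=((r[:,:,1]<60)&(r[:,:,2]>110)).astype(np.uint8)
mb=cv2.morphologyEx(mb,cv2.MORPH_OPEN,np.ones((3,3)))
w=ray(c,np.argwhere(mb)[:,::-1]+[415,225],.026)[:,:2]
(ctr,sz,a)=cv2.minAreaRect((w*1000).astype(np.float32));print("bar rect",ctr,sz,a)
# stop face + tray frame
ty=np.array([.0375,.3291]);ty/=np.linalg.norm(ty);tx=np.array([ty[1],-ty[0]])
corn=ray(c,[(208,185),(344,204),(338,265),(197,246)],0.02)[:,:2];mid=corn.mean(0);org=mid-0.012*ty
print("tray org",org,ty,np.arctan2(-ty[0],ty[1]))
for p in [(.5536,.1218),(.5336,.0745),(.5314,.028),(.5226,-.0206)]: print("axle tray",((p-org)@tx).round(4),((p-org)@ty).round(4))
for f in(1,-1): plan([.319,.9477],[.56,.15,.24],[.458,-.353,.24],flip=f)
E
```

```text
can [[0.67925139 0.38028205 0.178     ]] yoyo [[0.44945821 0.40594812 0.03      ]]
bar rect (462.4878845214844, -354.9847412109375) (24.00484275817871, 118.88423919677734) 71.3237533569336
tray org [0.53510406 0.02769221] [0.11321451 0.99357057] -0.11345777396422702
axle tray 0.0077 0.0956
axle tray -0.0068 0.0463
axle tray -0.0037 -0.0001
axle tray -0.007 -0.0494
t 0.15 at [0.2884 0.6098 0.2219] F [-1.16  0.47 -0.1 ] w 0.999 q7 -0.08
[-0.1171, -0.0013, 0.0001] [-0.0176, -0.4421, -0.2996]
[-0.1171, -0.0013, 0.0001] [-0.017, -0.5649, -0.7979]
t 0.15 at [0.2884 0.6098 0.2219] F [-1.16  0.47 -0.1 ] w 0.999 q7 -0.08
[3.0245, 0.0001, 0.002] [-0.0176, -0.4421, -0.2996]
[3.0245, 0.0001, 0.002] [-0.017, -0.5649, -0.7979]
```

```bash
python3 -m pendant '[-0.117,0,0,-0.018,-0.442,-0.30,-1, -0.117,0,0,-0.018,-0.442,-0.30,-1, -0.117,0,0,-0.018,-0.442,-0.30,-1, -0.117,0,0,-0.018,-0.442,-0.30,-1, -0.117,0,0,-0.018,-0.442,-0.30,-1, -0.117,0,0,-0.018,-0.442,-0.30,-1, -0.117,0,0,-0.018,-0.442,-0.30,-1, -0.117,0,0,-0.018,-0.442,-0.30,-1, -0.117,0,0,-0.018,-0.442,-0.30,-1, -0.117,0,0,-0.018,-0.442,-0.30,-1]'; python3 - <<'E'
from h import *
plan([.319,.9477],[.461,-.3545,.20])
E
```

```text
time: 1.15
ee_pos: [0.543, 0.1778, 0.2396]
eef_rot: [-0.413, 0.574, 0.413, 0.574]
force: [0.2, 0.0, -0.7]
grip_width: 1.0
t 1.15 at [0.543  0.1778 0.2396] F [ 0.23  0.02 -0.7 ] w 1.0 q7 0.88
[-0.0, 0.0001, -0.0001] [0.0395, -0.0922, -0.5306]
```

```bash
python3 -m pendant '[0,0,0,0.04,-0.092,-0.53,-1, 0,0,0,0.04,-0.092,-0.53,-1, 0,0,0,0.04,-0.092,-0.53,-1, 0,0,0,0.04,-0.092,-0.53,-1, 0,0,0,0.04,-0.092,-0.53,-1, 0,0,0,0.04,-0.092,-0.53,-1, 0,0,0,0.04,-0.092,-0.53,-1, 0,0,0,0.04,-0.092,-0.53,-1, 0,0,0,0.04,-0.092,-0.53,-1, 0,0,0,0.04,-0.092,-0.53,-1]';python3 -m pendant '[0,0,0,0,0,0,-1,0,0,0,0,0,0,-1,0,0,0,0,0,0,-1]'; python3 - <<'E'
from h import *
o=ctrl.get_obs();im=ctrl.get_image("wrist")[:,:,::-1];cv2.imwrite("pics/w1.png",im);np.save("o1.npy",o,allow_pickle=True)
plan([.319,.9477],[.461,-.3545,.035])
c=cal("wrist",o)
y=np.array([.319,.9477]);x=np.array([.9477,-.319]);C=np.array([.461,-.3545])
v=im.copy()
for sx,sy,z in [(-60,-12,26),(60,-12,26),(60,12,26),(-60,12,26),(-25,-13,82),(25,-13,82),(25,13,82),(-25,13,82)]:
    p=proj(c,np.r_[C+x*sx/1e3+y*sy/1e3,z/1e3])[0];print(p.round(1));cv2.circle(v,tuple(int(t) for t in p),3,(0,0,255),-1)
cv2.imwrite("pics/w1a.png",v)
E
```

```text
time: 2.15
ee_pos: [0.4658, -0.3148, 0.2023]
eef_rot: [-0.413, 0.574, 0.413, 0.574]
force: [-0.3, -0.3, 0.7]
grip_width: 0.996
time: 2.45
ee_pos: [0.4668, -0.3117, 0.2021]
eef_rot: [-0.413, 0.574, 0.413, 0.574]
force: [0.1, -0.9, 0.2]
grip_width: 1.0
t 2.5 at [ 0.4671 -0.3113  0.2022] F [-0.02 -0.2  -1.09] w 1.003 q7 1.88
[0.0024, 0.0009, -0.0003] [0.1672, -0.008, -0.043]
[228.2 148.5]
[232.5 253. ]
[253.  253.1]
[250.6 148.5]
[219.1 190.7]
[221.7 241.7]
[248.6 241.7]
[247.3 190.8]
```

View pics/w1a.png

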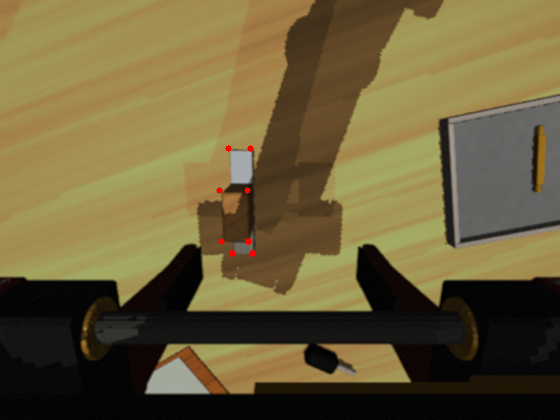

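The wrist view puts the projected rake outline on the rake at about (240,200) to within 1–2 px, so I can align and descend.

```bash
python3 -m pendant '[0.002,0.001,0,0,-0.008,-0.042,-1, 0.002,0.001,0,0.03,-0.008,-0.042,-1, 0.002,0.001,0,0.07,-0.008,-0.042,-1, 0.002,0.001,0,0.11,-0.008,-0.042,-1, 0.002,0.001,0,0.14,-0.008,-0.042,-1, 0.002,0.001,0,0.157,-0.008,-0.042,-1, 0.002,0.001,0,0.166,-0.008,-0.042,-1, 0.002,0.001,0,0.166,-0.008,-0.042,-1, 0.002,0.001,0,0.166,-0.008,-0.042,-1]'; python3 - <<'E'
from h import *
plan([.319,.9477],[.461,-.3545,.035])
E
```

```text
time: 3.4
ee_pos: [0.4615, -0.3552, 0.0373]
eef_rot: [-0.413, 0.575, 0.412, 0.574]
force: [0.6, -0.3, 0.0]
grip_width: 1.0
t 3.4 at [ 0.4615 -0.3552  0.0373] F [ 0.63 -0.27  0.02] w 1.0 q7 2.07
[-0.0011, -0.001, 0.0013] [0.0023, 0.0007, 0.0005]
```

```bash
python3 -m pendant '[0,0,0,0.002,0,0,0.3,0,0,0,0.002,0,0,0.6,0,0,0,0.002,0,0,1,0,0,0,0.002,0,0,1,0,0,0,0.002,0,0,1,0,0,0,0.002,0,0,1,0,0,0,0.002,0,0,1,0,0,0,0.002,0,0,1,0,0,0,0.002,0,0,1,0,0,0,0.002,0,0,1]' 55; python3 - <<'E'
from h import *
print(ctrl.get_obs()["ee_pos"],ctrl.get_obs()["force"])
E
```

```text
time: 4.4
ee_pos: [0.4606, -0.3553, 0.0344]
eef_rot: [-0.412, 0.575, 0.412, 0.574]
force: [0.0, 0.1, 0.4]
grip_width: 0.296
[ 0.46061196 -0.35532434  0.03436877] [0.03305092 0.10347421 0.43781118]
```

```bash
python3 -m pendant '[0,0,0,-0.02,0,0,1,0,0,0,-0.05,0,0,1,0,0,0,-0.08,0,0,1,0,0,0,-0.08,0,0,1]'; python3 - <<'E'
from h import *
plan([.1132,.9936],[.526,-.0518,.115])
E
```

```text
time: 4.8
ee_pos: [0.4624, -0.3571, 0.1178]
eef_rot: [-0.414, 0.574, 0.41, 0.575]
force: [0.7, -0.9, -0.7]
grip_width: 0.293
t 4.8 at [ 0.4624 -0.3571  0.1178] F [ 0.71 -0.94 -0.66] w 0.293 q7 2.02
[-0.2139, -0.003, 0.0059] [0.0019, 0.038, 0.3095]
```

```bash
python3 -m pendant '[-0.03,0,0,0,0.004,0.031,1,-0.06,0,0,0,0.008,0.07,1,-0.09,0,0,0,0.013,0.11,1,-0.12,0,0,0,0.018,0.15,1,-0.15,0,0,0,0.023,0.19,1,-0.18,0,0,0,0.028,0.23,1,-0.213,-0.003,0.005,0,0.033,0.27,1,-0.213,-0.003,0.005,0,0.038,0.30,1,-0.213,-0.003,0.005,0,0.038,0.31,1,-0.213,-0.003,0.005,0,0.038,0.31,1]';python3 -m pendant '[0,0,0,0,0,0,1,0,0,0,0,0,0,1]'; python3 - <<'E'
from h import *
plan([.1132,.9936],[.526,-.0518,.0434])
o=ctrl.get_obs();im=ctrl.get_image("wrist")[:,:,::-1];t=ctrl.get_image("top")[:,:,::-1]
c=cal("wrist",o)
org=np.array([.5351,.0277]);ty=np.array([.1132,.9936]);tx=np.array([.9936,-.1132])
v=im.copy();P=lambda x,y,z:proj(c,np.r_[org+tx*x/1e3+ty*y/1e3,z/1e3])[0]
for q in[(-70,-150,20),(70,-150,20),(70,174,20),(-70,174,20),(-76,-156,20),(0,95.6,10),(-7,46.3,10),(-4,0,10),(-7,-49,10)]: cv2.circle(v,tuple(int(a) for a in P(*q)),3,(0,0,255),-1)
t=cv2.resize(t[175:295,185:465],(560,240),interpolation=cv2.INTER_CUBIC)
cv2.imwrite("pics/w2.png",np.vstack([v[:360],t]))
E
```

```text
time: 5.8
ee_pos: [0.524, -0.0482, 0.1133]
eef_rot: [-0.469, 0.528, 0.474, 0.526]
force: [0.5, -0.4, -1.9]
grip_width: 0.296
time: 6.0
ee_pos: [0.5236, -0.0517, 0.1139]
eef_rot: [-0.468, 0.529, 0.472, 0.528]
force: [-0.5, 0.3, -2.2]
grip_width: 0.294
t 6.0 at [ 0.5236 -0.0517  0.1139] F [-0.51  0.32 -2.2 ] w 0.294 q7 1.6
[-0.0034, 0.0016, -0.0053] [0.0705, -0.0028, 0.0001]
```

View pics/w2.png

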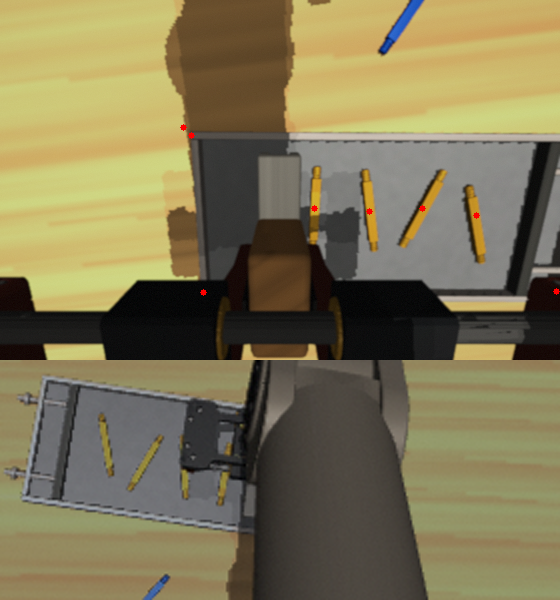

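```bash
python3 - <<'E'
from h import *
o=ctrl.get_obs();c=cal("wrist",o)
org=np.array([.5351,.0277]);ty=np.array([.1132,.9936]);tx=np.array([.9936,-.1132])
f=lambda uv,z:(lambda p:((p-org)@tx*1e3,(p-org)@ty*1e3))(ray(c,[uv],z)[0,:2])
print("TCP",(o["ee_pos"][:2]-org)@tx,(o["ee_pos"][:2]-org)@ty)
for n,uv,z in[("rakeL",(258,155),.1055),("rakeR",(300,154),.1055),("inner corner top",(200,138),.02),("inner wall right",(520,141),.02),("stop face top",(535,143),.02),("stop face top lo",(524,292),.02),("wall +x",(480,296),.02),("d top",(318,167),.01),("d bot",(313,240),.01)]: print(n,f(uv,z))
E
```

```text
TCP -0.002304246024927023 -0.07977277333840223
rakeL (np.float64(-60.627294657541036), np.float64(-91.41578207213213))
rakeR (np.float64(-61.094815499386065), np.float64(-68.69222399269029))
inner corner top (np.float64(-67.86734673337087), np.float64(-143.20920190385522))
inner wall right (np.float64(-64.81536206303115), np.float64(114.32084979522864))
stop face top (np.float64(-63.20989425275136), np.float64(126.76648161338164))
stop face top lo (np.float64(70.5386247900615), np.float64(145.27372589183946))
wall +x (np.float64(74.48596369862015), np.float64(105.39368908175454))
d top (np.float64(-43.334255319950984), np.float64(-46.58573051673665))
d bot (np.float64(22.74570651885997), np.float64(-49.139564283778405))
```

```bash
python3 - <<'E'
from h import *
im=cv2.imread("pics/top0.png");c=cal("top");hsv=cv2.cvtColor(im,cv2.COLOR_BGR2HSV)
m=np.zeros(im.shape[:2],np.uint8);m[175:275,190:355]=(hsv[175:275,190:355,1]<70)
m=cv2.morphologyEx(m,cv2.MORPH_OPEN,np.ones((7,7)))
k=cv2.findContours(m,0,2)[0];k=max(k,key=cv2.contourArea)[:,0]
w=ray(c,k,.02)[:,:2]
(ct,sz,a)=cv2.minAreaRect((w*1000).astype(np.float32));print(ct,sz,a,np.radians(a if sz[0]<sz[1] else a-90))
b=cv2.boxPoints((ct,sz,a));print(b.round(1).tolist())
# stop edges: brightness profile along tray y at several x
ct=np.array(ct)/1e3;th=np.radians(a if sz[0]<sz[1] else a-90);tx=np.array([np.cos(th),np.sin(th)]);ty=np.array([-tx[1],tx[0]]);print(tx,ty)
g=cv2.cvtColor(im,cv2.COLOR_BGR2GRAY).astype(np.float32)
org=ct-.012*ty;print("org",org)
for x in(-50,-25,0,25,50):
    ys=np.arange(100,172,4);p=np.float32([proj(c,np.r_[org+tx*x/1e3+ty*y/1e3,.006])[0] for y in ys])
    print(x,list(zip(ys.tolist(),cv2.remap(g,p[:,:1],p[:,1:],1)[:,0].astype(int).tolist())))
E
```

```text
(539.3807983398438, 42.44482421875) (337.95318603515625, 154.24465942382812) 83.09093475341797 -0.12058593678797035
[[442.5, -116.0], [595.5999755859375, -134.60000610351562], [636.2999877929688, 200.89999389648438], [483.1000061035156, 219.5]]
[ 0.99273832 -0.12029391] [0.12029391 0.99273832]
org [0.53793727 0.03053196]
-50 [(100, 103), (104, 104), (108, 104), (112, 105), (116, 105), (120, 105), (124, 103), (128, 104), (132, 102), (136, 42), (140, 57), (144, 58), (148, 81), (152, 101), (156, 101), (160, 102), (164, 102), (168, 103)]
-25 [(100, 102), (104, 102), (108, 100), (112, 101), (116, 100), (120, 100), (124, 101), (128, 101), (132, 97), (136, 35), (140, 54), (144, 57), (148, 78), (152, 100), (156, 100), (160, 100), (164, 101), (168, 101)]
0 [(100, 100), (104, 101), (108, 101), (112, 101), (116, 100), (120, 101), (124, 101), (128, 99), (132, 100), (136, 60), (140, 61), (144, 56), (148, 83), (152, 98), (156, 100), (160, 99), (164, 100), (168, 100)]
25 [(100, 117), (104, 99), (108, 97), (112, 98), (116, 98), (120, 98), (124, 98), (128, 98), (132, 98), (136, 40), (140, 60), (144, 54), (148, 75), (152, 98), (156, 100), (160, 99), (164, 100), (168, 99)]
50 [(100, 96), (104, 98), (108, 97), (112, 98), (116, 98), (120, 97), (124, 98), (128, 99), (132, 95), (136, 48), (140, 53), (144, 54), (148, 63), (152, 103), (156, 100), (160, 100), (164, 104), (168, 104)]
```

```bash
sed -i '$a\
ORG=np.array([.5379,.0305]);TX=np.array([.9927,-.1203]);TY=np.array([.1203,.9927])\
def T(x,y): return ORG+TX*x/1e3+TY*y/1e3\
def tr(o):\
    p=o["ee_pos"][:2]-ORG;return (p@TX*1e3).round(2),(p@TY*1e3).round(2),"z",(o["ee_pos"][2]*1e3).round(2),"F_tray",(o["force"][:2]@TX).round(2),(o["force"][:2]@TY).round(2),o["force"][2].round(2)' h.py
python3 - <<'E'
from h import *
plan(TY,np.r_[T(0,-80),.0415]);print(tr(ctrl.get_obs()))
E
```

```text
t 6.1 at [ 0.5238 -0.0513  0.114 ] F [ 0.33  0.2  -2.38] w 0.292 q7 1.6
[0.0041, 0.002, -0.005] [0.0725, -0.0046, 0.0027]
(np.float64(-4.18), np.float64(-82.9), 'z', np.float64(114.03), 'F_tray', np.float64(0.3), np.float64(0.24), np.float64(-2.38))
```

```bash
python3 -m pendant '[0.004,0.002,-0.005,0,-0.0046,0.0027,1,0.004,0.002,-0.005,0.025,-0.0046,0.0027,1,0.004,0.002,-0.005,0.045,-0.0046,0.0027,1,0.004,0.002,-0.005,0.06,-0.0046,0.0027,1,0.004,0.002,-0.005,0.069,-0.0046,0.0027,1,0.004,0.002,-0.005,0.07,-0.0046,0.0027,1,0.004,0.002,-0.005,0.07,-0.0046,0.0027,1,0.004,0.002,-0.005,0.07,-0.0046,0.0027,1]'; python3 - <<'E'
from h import *
plan(TY,np.r_[T(0,-80),.0415]);print(tr(ctrl.get_obs()))
E
```

```text
time: 6.9
ee_pos: [0.5294, -0.0473, 0.0448]
eef_rot: [-0.47, 0.528, 0.469, 0.529]
force: [0.7, 0.2, -1.7]
grip_width: 0.29
t 6.9 at [ 0.5294 -0.0473  0.0448] F [ 0.7   0.21 -1.7 ] w 0.29 q7 1.63
[0.0026, 0.0008, 0.0016] [0.0033, 0.001, -0.0018]
(np.float64(0.94), np.float64(-78.24), 'z', np.float64(44.84), 'F_tray', np.float64(0.67), np.float64(0.29), np.float64(-1.7))
```

```bash
python3 -m pendant '[0.002,0,0,0.0025,0.001,0,1,0.002,0,0,0.003,0.001,0,1,0.002,0,0,0.003,0.001,0.003,1,0.002,0,0,0.003,0.001,0.006,1,0.002,0,0,0.003,0.001,0.009,1,0.002,0,0,0.003,0.001,0.012,1,0.002,0,0,0.003,0.001,0.015,1,0.002,0,0,0.003,0.001,0.018,1,0.002,0,0,0.003,0.001,0.021,1,0.002,0,0,0.003,0.001,0.024,1]'; python3 - <<'E'
from h import *
plan(TY,np.r_[T(0,60),.0415]);print(tr(ctrl.get_obs()))
E
```

```text
time: 7.9
ee_pos: [0.5306, -0.023, 0.0411]
eef_rot: [-0.469, 0.529, 0.469, 0.529]
force: [-0.6, -0.2, -1.0]
grip_width: 0.291
t 7.9 at [ 0.5306 -0.023   0.0411] F [-0.58 -0.18 -0.98] w 0.291 q7 1.59
[0.0008, 0.0006, 0.0002] [-0.0003, -0.0009, 0.1139]
(np.float64(-0.84), np.float64(-53.95), 'z', np.float64(41.09), 'F_tray', np.float64(-0.55), np.float64(-0.25), np.float64(-0.98))
```

```bash
for i in 1; do python3 -m pendant '[0,0,0,0,0,0.003,1,0,0,0,0,0,0.006,1,0,0,0,0,0,0.009,1,0,0,0,0,0,0.012,1,0,0,0,0,0,0.015,1,0,0,0,0,0,0.018,1,0,0,0,0,0,0.021,1,0,0,0,0,0,0.024,1,0,0,0,0,0,0.027,1,0,0,0,0,0,0.030,1]'; done; python3 -m pendant '[0,0,0,0,0,0.003,1,0,0,0,0,0,0.006,1,0,0,0,0,0,0.009,1,0,0,0,0,0,0.012,1,0,0,0,0,0,0.015,1,0,0,0,0,0,0.018,1,0,0,0,0,0,0.021,1,0,0,0,0,0,0.024,1,0,0,0,0,0,0.027,1,0,0,0,0,0,0.030,1]'; python3 - <<'E'
from h import *
o=ctrl.get_obs();plan(TY,np.r_[T(0,60),.0415]);print(tr(o))
cv2.imwrite("pics/w3.png",ctrl.get_image("wrist")[:,:,::-1])
E
```

```text
time: 8.9
ee_pos: [0.5341, 0.0067, 0.0411]
eef_rot: [-0.469, 0.529, 0.469, 0.529]
force: [0.6, -0.8, -1.5]
grip_width: 0.291
time: 9.9
ee_pos: [0.5377, 0.0366, 0.0411]
eef_rot: [-0.469, 0.529, 0.469, 0.529]
force: [-0.6, 0.4, -1.0]
grip_width: 0.295
t 9.9 at [0.5377 0.0366 0.0411] F [-0.56  0.42 -1.01] w 0.295 q7 1.48
[0.0007, 0.0005, 0.0001] [-0.0003, -0.0009, 0.054]
(np.float64(-0.89), np.float64(6.0), 'z', np.float64(41.13), 'F_tray', np.float64(-0.61), np.float64(0.35), np.float64(-1.01))
```

View pics/w3.png

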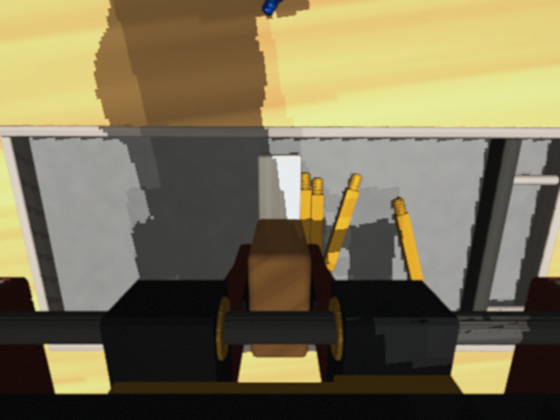

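The wrist view shows two axles parallel against the rake at columns 300–322. The third is being gathered at (345,220), and axle a is at (405,240). All is going well, so I'll keep pushing.

```bash
python3 -m pendant '[0,0,0,0,0,0.003,1,0,0,0,0,0,0.006,1,0,0,0,0,0,0.009,1,0,0,0,0,0,0.012,1,0,0,0,0,0,0.015,1,0,0,0,0,0,0.018,1,0,0,0,0,0,0.021,1,0,0,0,0,0,0.024,1,0,0,0,0,0,0.027,1,0,0,0,0,0,0.030,1]'; python3 -m pendant '[0,0,0,0,0,0.003,1,0,0,0,0,0,0.006,1,0,0,0,0,0,0.009,1,0,0,0,0,0,0.012,1,0,0,0,0,0,0.015,1,0,0,0,0,0,0.018,1,0,0,0,0,0,0.021,1,0,0,0,0,0,0.024,1,0,0,0,0,0,0.027,1,0,0,0,0,0,0.030,1]'; python3 - <<'E'
from h import *
o=ctrl.get_obs();plan(TY,np.r_[T(0,80),.0415]);print(tr(o))
E
```

```text
time: 10.95
ee_pos: [0.5413, 0.0664, 0.0411]
eef_rot: [-0.469, 0.529, 0.469, 0.529]
force: [0.7, -0.5, -2.1]
grip_width: 0.294
time: 11.95
ee_pos: [0.5449, 0.0961, 0.0411]
eef_rot: [-0.469, 0.529, 0.469, 0.529]
force: [0.1, -0.7, -1.4]
grip_width: 0.292
t 11.95 at [0.5449 0.0961 0.0411] F [ 0.09 -0.73 -1.42] w 0.292 q7 1.37
[0.0007, 0.0005, 0.0001] [-0.0004, -0.001, 0.014]
(np.float64(-0.95), np.float64(65.99), 'z', np.float64(41.14), 'F_tray', np.float64(0.18), np.float64(-0.71), np.float64(-1.42))
```

```bash
python3 -m pendant '[0,0,0,0,0,0.002,1,0,0,0,0,0,0.004,1,0,0,0,0,0,0.006,1,0,0,0,0,0,0.008,1,0,0,0,0,0,0.010,1,0,0,0,0,0,0.012,1,0,0,0,0,0,0.014,1,0,0,0,0,0,0.016,1,0,0,0,0,0,0.016,1]'; python3 - <<'E'
from h import *
o=ctrl.get_obs();plan(TY,np.r_[T(0,90),.0415]);print(tr(o))
cv2.imwrite("pics/w4.png",ctrl.get_image("wrist")[110:340,230:560,::-1].repeat(2,0).repeat(2,1))
E
```

```text
time: 12.85
ee_pos: [0.5469, 0.1123, 0.0412]
eef_rot: [-0.469, 0.529, 0.469, 0.529]
force: [-0.2, -0.6, -1.6]
grip_width: 0.292
t 12.85 at [0.5469 0.1123 0.0412] F [-0.23 -0.6  -1.63] w 0.292 q7 1.35
[0.0013, 0.0009, 0.0003] [-0.0003, -0.0009, 0.0077]
(np.float64(-0.9), np.float64(82.29), 'z', np.float64(41.2), 'F_tray', np.float64(-0.16), np.float64(-0.62), np.float64(-1.63))
```

View pics/w4.png

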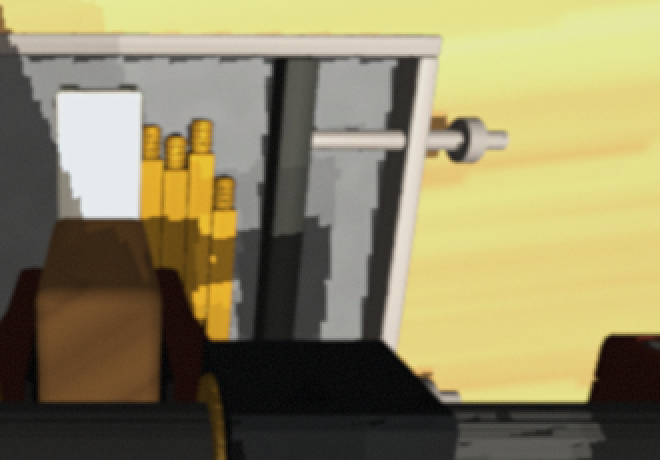

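All four axles lie side by side against the rake, at crop columns 140–235. They're about 10 mm short of the stop, whose near edge is at crop column 265. I'll close in gently.

```bash
python3 -m pendant '[0,0,0,0,0,0.001,1,0,0,0,0,0,0.002,1,0,0,0,0,0,0.003,1,0,0,0,0,0,0.004,1,0,0,0,0,0,0.005,1,0,0,0,0,0,0.005,1]'; python3 -m pendant '[0,0,0,0,0,0.0005,1,0,0,0,0,0,0.001,1,0,0,0,0,0,0.0015,1,0,0,0,0,0,0.0015,1]'; python3 - <<'E'
from h import *
o=ctrl.get_obs();print(tr(o))
E
```

```text
time: 13.5
ee_pos: [0.5474, 0.117, 0.0412]
eef_rot: [-0.469, 0.529, 0.469, 0.529]
force: [-0.1, -0.3, -1.2]
grip_width: 0.291
time: 13.9
ee_pos: [0.5476, 0.1183, 0.0412]
eef_rot: [-0.469, 0.529, 0.469, 0.529]
force: [0.2, -0.2, -0.5]
grip_width: 0.291
(np.float64(-0.97), np.float64(88.34), 'z', np.float64(41.16), 'F_tray', np.float64(0.25), np.float64(-0.17), np.float64(-0.55))
```

```bash
for k in 1; do python3 -m pendant '[0,0,0,0,0,0.0005,1,0,0,0,0,0,0.001,1,0,0,0,0,0,0.001,1]'; done;  python3 -m pendant '[0,0,0,0,0,0.0005,1,0,0,0,0,0,0.0005,1,0,0,0,0,0,0.0005,1]'
```

```text
time: 14.2
ee_pos: [0.5477, 0.1193, 0.0412]
eef_rot: [-0.469, 0.529, 0.469, 0.529]
force: [-0.4, -1.0, -1.7]
grip_width: 0.293
time: 14.5
ee_pos: [0.5477, 0.1199, 0.0412]
eef_rot: [-0.469, 0.529, 0.469, 0.529]
force: [-0.7, -0.9, -1.1]
grip_width: 0.297
```

```bash
python3 -m pendant '[0,0,0,0,0,0.0005,1,0,0,0,0,0,0.0005,1,0,0,0,0,0,0.0005,1]'
```

```text
time: 14.8
ee_pos: [0.5478, 0.1203, 0.0412]
eef_rot: [-0.469, 0.529, 0.469, 0.529]
force: [-0.4, -1.0, -0.3]
grip_width: 0.297
```

```bash
python3 -m pendant '[0,0,0,0,0,0.0005,1,0,0,0,0,0,0.0005,1,0,0,0,0,0,0.0005,1]';python3 -m pendant '[0,0,0,0,0,0.0005,1,0,0,0,0,0,0.0005,1,0,0,0,0,0,0.0005,1]'
```

```text
time: 15.1
ee_pos: [0.5479, 0.1208, 0.0412]
eef_rot: [-0.469, 0.529, 0.469, 0.529]
force: [-0.3, -1.1, -0.9]
grip_width: 0.294
time: 15.4
ee_pos: [0.5479, 0.1213, 0.0412]
eef_rot: [-0.469, 0.529, 0.469, 0.529]
force: [-0.3, -0.4, -1.7]
grip_width: 0.293
```

```bash
python3 -m pendant '[0,0,0,0,0,0.0005,1,0,0,0,0,0,0.0005,1,0,0,0,0,0,0.0005,1]'; python3 - <<'E'
from h import *
o=ctrl.get_obs();print(tr(o))
E
```

```text
time: 15.7
ee_pos: [0.548, 0.1218, 0.0412]
eef_rot: [-0.469, 0.529, 0.469, 0.529]
force: [-1.0, -0.5, -2.3]
grip_width: 0.292
(np.float64(-0.96), np.float64(91.84), 'z', np.float64(41.19), 'F_tray', np.float64(-0.92), np.float64(-0.65), np.float64(-2.35))
```

Not at the stop yet, so I'll continue in small steps.

```bash
python3 -m pendant '[0,0,0,0,0,0.0005,1,0,0,0,0,0,0.001,1,0,0,0,0,0,0.001,1]'
```

```text
time: 16.0
ee_pos: [0.548, 0.122, 0.0412]
eef_rot: [-0.469, 0.529, 0.469, 0.529]
force: [-1.1, -2.6, -0.4]
grip_width: 0.295
```

```bash
python3 -m pendant '[0,0,0,0,0,0.0005,1,0,0,0,0,0,0.001,1,0,0,0,0,0,0.001,1]'
```

```text
time: 16.3
ee_pos: [0.548, 0.1221, 0.0412]
eef_rot: [-0.469, 0.53, 0.469, 0.529]
force: [-1.0, -5.6, 1.4]
grip_width: 0.292
```

```bash
python3 -m pendant '[0,0,0,0,0,0.0005,1,0,0,0,0,0,0.001,1,0,0,0,0,0,0.001,1]';python3 - <<'E'
from h import *
o=ctrl.get_obs();print(tr(o))
cv2.imwrite("pics/w5.png",ctrl.get_image("wrist")[110:340,230:560,::-1].repeat(2,0).repeat(2,1))
E
```

```text
time: 16.6
ee_pos: [0.548, 0.1222, 0.0412]
eef_rot: [-0.469, 0.53, 0.468, 0.529]
force: [-1.4, -8.2, 1.7]
grip_width: 0.292
(np.float64(-1.0), np.float64(92.21), 'z', np.float64(41.18), 'F_tray', np.float64(-0.37), np.float64(-8.34), np.float64(1.65))
```

View pics/w5.png

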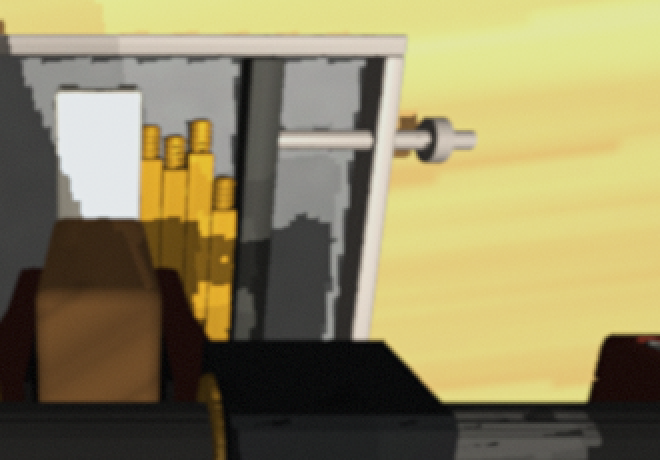

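The first axle is against the stop with the row compact, at 8.3 N. I'll add 0.6 mm and hold.

```bash
python3 -m pendant '[0,0,0,0,0,0.0006,1,0,0,0,0,0,0.0006,1,0,0,0,0,0,0.0006,1,0,0,0,0,0,0.0006,1,0,0,0,0,0,0.0006,1]';python3 -m pendant '[0,0,0,0,0,0,1,0,0,0,0,0,0,1,0,0,0,0,0,0,1,0,0,0,0,0,0,1,0,0,0,0,0,0,1,0,0,0,0,0,0,1]';python3 -m pendant '[0,0,0,0,0,0,1,0,0,0,0,0,0,1,0,0,0,0,0,0,1,0,0,0,0,0,0,1,0,0,0,0,0,0,1,0,0,0,0,0,0,1,0,0,0,0,0,0,1,0,0,0,0,0,0,1]'; python3 - <<'E'
from h import *
o=ctrl.get_obs();print(tr(o))
E
```

```text
time: 17.15
ee_pos: [0.548, 0.1222, 0.0412]
eef_rot: [-0.469, 0.53, 0.468, 0.529]
force: [-2.0, -8.6, 2.4]
grip_width: 0.295
time: 17.75
ee_pos: [0.548, 0.1222, 0.0412]
eef_rot: [-0.469, 0.53, 0.468, 0.529]
force: [-1.5, -9.6, 2.7]
grip_width: 0.294
time: 18.55
ee_pos: [0.548, 0.1222, 0.0411]
eef_rot: [-0.469, 0.53, 0.468, 0.529]
force: [-1.7, -8.6, 2.4]
grip_width: 0.292
(np.float64(-1.02), np.float64(92.26), 'z', np.float64(41.14), 'F_tray', np.float64(-0.66), np.float64(-8.7), np.float64(2.43))
```

```bash
python3 -m pendant '[0,0,0,0,0,0.0004,1,0,0,0,0,0,0.0004,1,0,0,0,0,0,0.0004,1,0,0,0,0,0,0.0004,1,0,0,0,0,0,0.0004,1]';python3 -m pendant '[0,0,0,0,0,0,1,0,0,0,0,0,0,1,0,0,0,0,0,0,1,0,0,0,0,0,0,1,0,0,0,0,0,0,1,0,0,0,0,0,0,1]';python3 -m pendant '[0,0,0,0,0,0,1,0,0,0,0,0,0,1,0,0,0,0,0,0,1,0,0,0,0,0,0,1,0,0,0,0,0,0,1,0,0,0,0,0,0,1,0,0,0,0,0,0,1,0,0,0,0,0,0,1]'; python3 - <<'E'
from h import *
o=ctrl.get_obs();print(tr(o))
E
```

```text
time: 19.05
ee_pos: [0.548, 0.1223, 0.0412]
eef_rot: [-0.469, 0.531, 0.468, 0.529]
force: [-1.7, -9.5, 3.1]
grip_width: 0.291
time: 19.65
ee_pos: [0.548, 0.1222, 0.0412]
eef_rot: [-0.469, 0.531, 0.468, 0.529]
force: [-1.0, -9.2, 3.7]
grip_width: 0.297
time: 20.45
ee_pos: [0.548, 0.1223, 0.0412]
eef_rot: [-0.469, 0.531, 0.468, 0.529]
force: [-1.5, -9.4, 4.0]
grip_width: 0.299
(np.float64(-1.01), np.float64(92.3), 'z', np.float64(41.17), 'F_tray', np.float64(-0.37), np.float64(-9.52), np.float64(3.97))
```

Held at about 9.5 N for over 3 s. Now I'll back off and lift.

```bash
python3 -m pendant '[0,0,0,0,0,-0.001,1,0,0,0,0,0,-0.002,1,0,0,0,0,0,-0.003,1,0,0,0,0,0,-0.005,1,0,0,0,0,0,-0.008,1,0,0,0,0,0,-0.012,1,0,0,0,0,0,-0.018,1,0,0,0,0,0,-0.024,1,0,0,0,0,0,-0.024,1]';python3 -m pendant '[0,0,0,-0.01,0,0,1,0,0,0,-0.03,0,0,1,0,0,0,-0.06,0,0,1,0,0,0,-0.08,0,0,1,0,0,0,-0.08,0,0,1]'; python3 - <<'E'
from h import *
o=ctrl.get_obs();print(tr(o))
cv2.imwrite("pics/w6.png",ctrl.get_image("wrist")[:,:,::-1])
plan([.319,.9477],[.461,-.3545,.11])
E
```

```text
time: 21.35
ee_pos: [0.5455, 0.1004, 0.0412]
eef_rot: [-0.469, 0.529, 0.469, 0.529]
force: [0.7, 0.4, -2.3]
grip_width: 0.295
time: 21.85
ee_pos: [0.5478, 0.1025, 0.1244]
eef_rot: [-0.47, 0.527, 0.469, 0.531]
force: [0.1, 0.3, -1.9]
grip_width: 0.296
(np.float64(1.17), np.float64(72.71), 'z', np.float64(124.44), 'F_tray', np.float64(0.07), np.float64(0.29), np.float64(-1.89))
t 21.9 at [0.5466 0.1024 0.1226] F [-0.22 -0.42 -0.94] w 0.295 q7 1.32
[0.2052, 0.0027, 0.0029] [0.0114, 0.0306, -0.4639]
```

View pics/w6.png

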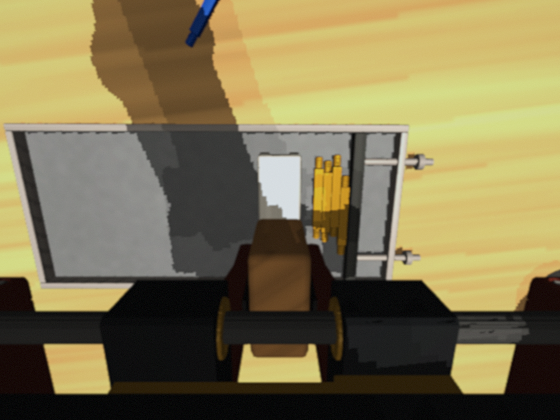

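The row is parallel and flat against the stop at (315–350, 155–250). Next I'll take the rake back to its original bare spot.

```bash
python3 -m pendant '[0,0,0,0,0,-0.03,1,0.03,0,0,0,0.003,-0.07,1,0.06,0,0,0,0.007,-0.12,1,0.09,0,0,0,0.011,-0.17,1,0.12,0,0,0,0.015,-0.22,1,0.15,0,0,0,0.018,-0.27,1,0.18,0,0,0,0.022,-0.32,1,0.205,0.003,0.003,0,0.026,-0.37,1,0.205,0.003,0.003,0,0.03,-0.42,1,0.205,0.003,0.003,0,0.03,-0.445,1]';python3 -m pendant '[0,0,0,0,0,-0.016,1,0,0,0,0,0,-0.016,1,0,0,0,0,0,-0.016,1,0,0,0,0,0,-0.016,1]'; python3 - <<'E'
from h import *
plan([.319,.9477],[.461,-.3545,.0345])
E
```

```text
time: 22.9
ee_pos: [0.4597, -0.3407, 0.1199]
eef_rot: [-0.411, 0.578, 0.411, 0.573]
force: [0.1, 0.5, -1.3]
grip_width: 0.294
time: 23.3
ee_pos: [0.4583, -0.3491, 0.1205]
eef_rot: [-0.413, 0.575, 0.414, 0.573]
force: [-0.4, 0.3, -1.9]
grip_width: 0.293
t 23.3 at [ 0.4583 -0.3491  0.1205] F [-0.4   0.35 -1.94] w 0.293 q7 2.03
[0.003, -0.0013, -0.0036] [0.086, -0.0046, -0.0042]
```

```bash
python3 -m pendant '[0.003,-0.001,-0.004,0.02,-0.0045,-0.004,1,0.003,-0.001,-0.004,0.045,-0.0045,-0.004,1,0.003,-0.001,-0.004,0.065,-0.0045,-0.004,1,0.003,-0.001,-0.004,0.077,-0.0045,-0.004,1,0.003,-0.001,-0.004,0.08,-0.0045,-0.004,1,0.003,-0.001,-0.004,0.08,-0.0045,-0.004,1,0.003,-0.001,-0.004,0.08,-0.0045,-0.004,1]'; python3 -m pendant '[0,0,0,0.001,0,0,1,0,0,0,0.002,0,0,1,0,0,0,0.003,0,0,1,0,0,0,0.003,0,0,1]'; python3 - <<'E'
from h import *
plan([.319,.9477],[.461,-.3545,.0345])
E
```

```text
time: 24.0
ee_pos: [0.4609, -0.3571, 0.0419]
eef_rot: [-0.413, 0.575, 0.411, 0.575]
force: [0.2, -0.4, -1.3]
grip_width: 0.295
time: 24.4
ee_pos: [0.4602, -0.3569, 0.038]
eef_rot: [-0.412, 0.575, 0.411, 0.575]
force: [0.0, 0.8, -1.3]
grip_width: 0.296
t 24.4 at [ 0.4602 -0.3569  0.038 ] F [ 0.    0.77 -1.3 ] w 0.296 q7 2.1
[-0.0032, -0.0017, 0.0014] [0.0035, 0.0, 0.0026]
```

```bash
python3 -m pendant '[0,-0.0017,0.0014,0.001,0,0,1,0,-0.0017,0.0014,0.002,0,0,1,0,-0.0017,0.0014,0.003,0,0,1,0,-0.0017,0.0014,0.003,0,0,1]'; python3 -m pendant '[0,0,0,0.0005,0,0,1,0,0,0,0.0005,0,0,1,0,0,0,0.0005,0,0,1]'; python3 - <<'E'
from h import *
plan([.319,.9477],[.461,-.3545,.0345])
E
```

```text
time: 24.8
ee_pos: [0.4601, -0.3569, 0.0348]
eef_rot: [-0.412, 0.575, 0.412, 0.575]
force: [-0.0, -0.8, -1.8]
grip_width: 0.295
time: 25.1
ee_pos: [0.4602, -0.3569, 0.0345]
eef_rot: [-0.412, 0.575, 0.412, 0.575]
force: [0.1, 0.5, -1.1]
grip_width: 0.291
t 25.1 at [ 0.4602 -0.3569  0.0345] F [ 0.12  0.45 -1.1 ] w 0.291 q7 2.1
[-0.0031, -0.0, -0.0001] [-0.0, 0.0, 0.0026]
```

```bash
python3 -m pendant '[0,0,0,0.0005,0,0,1,0,0,0,0.001,0,0,1,0,0,0,0.001,0,0,1]'; python3 -m pendant '[0,0,0,0.0003,0,0,1,0,0,0,0.0003,0,0,1,0,0,0,0.0003,0,0,1]'; python3 - <<'E'
from h import *
plan([.319,.9477],[.461,-.3545,.0345])
E
```

```text
time: 25.4
ee_pos: [0.4603, -0.357, 0.0344]
eef_rot: [-0.412, 0.575, 0.412, 0.575]
force: [-2.0, 1.7, 7.1]
grip_width: 0.291
time: 25.7
ee_pos: [0.4603, -0.357, 0.0343]
eef_rot: [-0.412, 0.575, 0.412, 0.575]
force: [-2.6, 2.1, 10.5]
grip_width: 0.295
t 25.7 at [ 0.4603 -0.357   0.0343] F [-2.63  2.1  10.5 ] w 0.295 q7 2.1
[-0.0033, 0.0006, 0.0003] [-0.0002, 0.0001, 0.0026]
```

The rake is on the table. I'll ease off, release and rise.

```bash
python3 -m pendant '[0,0,0,-0.001,0,0,1,0,0,0,-0.001,0,0,1,0,0,0,-0.001,0,0,0.3,0,0,0,-0.001,0,0,0,0,0,0,-0.001,0,0,-0.5,0,0,0,-0.001,0,0,-1,0,0,0,-0.001,0,0,-1,0,0,0,-0.001,0,0,-1,0,0,0,-0.001,0,0,-1,0,0,0,-0.001,0,0,-1]'; python3 -m pendant '[0,0,0,-0.01,0,0,-1,0,0,0,-0.03,0,0,-1,0,0,0,-0.06,0,0,-1,0,0,0,-0.1,0,0,-1,0,0,0,-0.14,0,0,-1,0,0,0,-0.18,0,0,-1,0,0,0,-0.2,0,0,-1,0,0,0,-0.2,0,0,-1,0,0,0,-0.2,0,0,-1]'; python3 - <<'E'
from h import *
t=ctrl.get_image("top")[:,:,::-1];s=ctrl.get_image("side")[:,:,::-1];w=ctrl.get_image("wrist")[:,:,::-1]
for n,i in zip("tsw",(t,s,w)): cv2.imwrite(f"pics/f_{n}.png",i)
a=cv2.resize(t[175:275,185:355],(400,236),interpolation=cv2.INTER_CUBIC)
b=cv2.resize(s[170:290,200:340],(275,236),interpolation=cv2.INTER_CUBIC)
cc=cv2.resize(s,(400,300));d=cv2.resize(w,(400,300))
cv2.imwrite("pics/final.png",np.vstack([np.hstack([a,b,np.zeros((236,125,3),np.uint8)]),np.hstack([cc,d])]))
E
```

```text
time: 26.7
ee_pos: [0.4602, -0.357, 0.0342]
eef_rot: [-0.412, 0.575, 0.412, 0.575]
force: [-0.7, 0.6, 0.3]
grip_width: 0.946
time: 27.6
ee_pos: [0.4601, -0.3568, 0.2343]
eef_rot: [-0.412, 0.575, 0.412, 0.575]
force: [-0.2, 0.6, 0.1]
grip_width: 1.001
```

View pics/final.png

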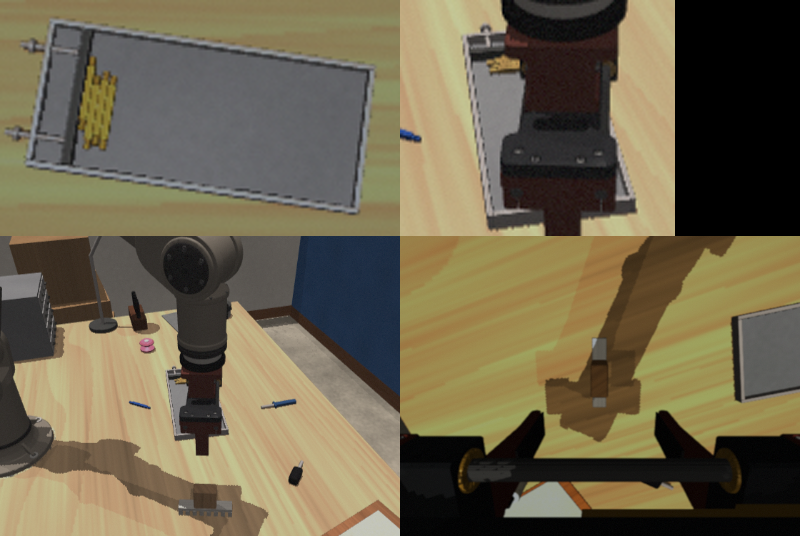

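```bash
python3 - <<'E'
from h import *
c=cal("top");im=cv2.imread("pics/f_t.png");hsv=cv2.cvtColor(im,cv2.COLOR_BGR2HSV)
m=cv2.inRange(hsv,(15,110,50),(32,255,255));z=np.zeros_like(m);z[192:255,210:330]=m[192:255,210:330]
w=ray(c,np.argwhere(z)[:,::-1],.014)[:,:2]-ORG;x=w@TX*1e3;y=w@TY*1e3
print(len(x),"x",x.min(),x.max(),"y",y.min(),y.max())
for a in(-25,-15,-5,5,15,25):
    s=y[abs(x-a)<5];print(a,s.min().round(1),s.max().round(1))
g=cv2.cvtColor(im,cv2.COLOR_BGR2GRAY).astype(np.float32)
for xx in(-10,10,25):
    ys=np.arange(96,150,2);p=np.float32([proj(c,np.r_[T(xx,v),.014])[0] for v in ys]);print(xx,list(zip(ys.tolist(),cv2.remap(g,p[:,:1],p[:,1:],1)[:,0].astype(int).tolist())))
E
```

```text
411 x -48.190417700103154 43.07797488738053 y 103.35118599486032 135.83500660101598
-25 103.5 135.4
-15 103.4 135.8
-5 103.8 135.8
5 103.4 135.0
15 104.5 134.6
25 104.4 135.4
-10 [(96, 102), (98, 103), (100, 99), (102, 84), (104, 68), (106, 119), (108, 120), (110, 121), (112, 120), (114, 123), (116, 119), (118, 115), (120, 100), (122, 111), (124, 117), (126, 106), (128, 92), (130, 118), (132, 118), (134, 115), (136, 80), (138, 49), (140, 59), (142, 58), (144, 58), (146, 73), (148, 91)]
10 [(96, 101), (98, 102), (100, 103), (102, 101), (104, 93), (106, 110), (108, 116), (110, 106), (112, 94), (114, 118), (116, 119), (118, 120), (120, 122), (122, 121), (124, 117), (126, 116), (128, 99), (130, 109), (132, 114), (134, 88), (136, 38), (138, 61), (140, 60), (142, 58), (144, 60), (146, 70), (148, 92)]
25 [(96, 102), (98, 101), (100, 99), (102, 95), (104, 75), (106, 91), (108, 94), (110, 81), (112, 76), (114, 88), (116, 100), (118, 93), (120, 81), (122, 79), (124, 86), (126, 68), (128, 89), (130, 110), (132, 114), (134, 90), (136, 35), (138, 60), (140, 59), (142, 56), (144, 58), (146, 69), (148, 96)]
```

```bash
python3 -c "
from bench import ctrl
print(ctrl.get_obs()['time']);print(ctrl.hand_in())"
```

```text
27.75
the job is handed in; nothing more can be done
None
```

I combed the four axles up to the stop with the rake and pressed the row against it. I then stood the rake back on the bare table at about its starting spot, let go, and handed in at 27.8 s.

- **Push:** I held the row at about 8.6–9.6 N along the tray for a little over 3 s. The highest force I read was about 9.7 N. The upward force rose by about 6 N at most during the push, so the rake bore down only lightly on the tray.
- **Axles:** In the last top view the row is 31–32 mm deep across its width, as four 8 mm shanks should be. It lies parallel, with the first axle directly against the stop face and no gap visible.
- **Rake and the rest:** The rake stands upright and free of the open gripper. I moved nothing else, and the other things I could see looked undisturbed. The canister is hidden behind the arm in the last side view, and I did not check it separately.
- **Disagreement:** My first estimate of the tray was 3–4 mm off and turned by about 0.01 rad. I corrected it before lowering the rake. The stop face then read about 134 mm by camera and 136 mm by contact, which is within the calibration error.

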